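# Stir the drying balls under the bench lamp

## Robot

A 6-joint arm with a two-finger parallel gripper is mounted at the origin on the work surface. World frame = base frame: x ahead of the robot, y to its left, z up, the work surface at z = 0. Lengths are in m, angles in degrees, forces in N, time in s.
With the tool pointing down it reaches from about 0.325 to 0.775 m from the base axis. Payload 5.5 kg.
Tool frame: the origin (TCP) lies at the centre of the arm's flange, where the gripper is bolted on; the fingertips stand 182 mm ahead of it and the grasp point (between the pads) lies 163 mm ahead of it; z points along the fingers, y is the direction in which the jaws open and shut (so a half turn about z gives the same grasp; the last joint's range is limited). The gripper opens to 88 mm and grips with 3 to 60 N. Pads are 20 mm wide; open, the fingers measure 115 mm over their backs; the gripper's body (75 mm by 178 mm) begins 61 mm behind the grasp point.
Start: joints at [-78.535, 5.22, 70.514, -0, 104.267, -3.249], TCP at [0.152, -0.58, 0.405] pointing down, gripper open.
Joint ranges: [-164.24, 164.24], [-49.07, 125.15], [9.68, 141.18], [-86.29, 266.29], [3.28, 154.24], [-151.56, 151.56]. Speed limits (degrees/s): [147.25, 147.25, 172.46, 180, 180, 180].

## Interface

Orientations are given as [roll, pitch, yaw] about the fixed x, y, z axes, in that order (R = Rz(yaw) Ry(pitch) Rx(roll)).
In Python, from station import r gives the robot as it stands. The module is installed in compiled form; this text tells all that it offers. Calls block until the motion is done:
- r.reach(position, orientation): joint-space move of the TCP to a pose.
- r.servo_line(position, rotation=None, speed=0.15): straight line of the TCP; rotation=None keeps the orientation; speed is the mean speed in m/s.
- r.move_joints(angles): joint-space move.
- r.let_go() and r.grab(squeeze=None): open the fingers fully, or close them until they stop; squeeze is the grip in N (None keeps the last).
- r.wait(seconds).
- r.inverse_kinematics(position, orientation): joint angles nearest the present ones, or None.
- r.sense(): the state.
- r.snapshot(name): name is "scene" or "top" or "wrist"; returns a dict with "frame" (420x560x3 uint8, red, green, blue), "fx", "fy", "cx", "cy" (pixels), "dist_coeffs" ([k1, k2, p1, p2, k3] as OpenCV has them; the pictures are not rectified), "R" (3x3) and "t" (3): a world point X has camera coordinates R X + t. Camera axes: x right, y down, z forward; pixel columns grow to the right and rows downward; lengths in m; the calibration is good to about 2 mm. A picture is of the moment at which its call begins. There is no depth.
A pose or a line that the arm cannot do raises r.IKError and nothing moves.
- r.hand_in(): hands the job in, once; it reports no verdict.
The state is a dict: "clock": time; "joints": joint angles; "joint_vel": joint speeds; "joint_torque": joint torques, N m; "tcp_pos": TCP position; "orientation": TCP orientation; "contact_force": force on the tool from outside, world axes, zero at the start; "torque": the same for the moment, N m; "opening": finger opening in m.
Only numpy, scipy, OpenCV 4.12 (cv2) and the standard library are available. Lean on these libraries where they do the work, as an engineer would, in place of code of your own. Each camera call takes 0.05 s, during which the arm holds its last target. There are 200 camera calls.

## Task

Take the stirring rod that leans in the steel cup and stir the ceramic drying balls in the steel bowl with it: start at the far side of the bowl, by the lamp's mast, and go two full turns counter-clockwise as seen from above, in a circle about half-way out to the wall with the tip down near the bowl's floor, so that the balls end up in new places. The lamp hangs low over the bowl, so slant the rod and do not bump the lamp. Then stand the rod, tip down, back in its steel cup and let go; keep every ball in the bowl and leave the other things on the bench where they are.

Things in the scene. Friction and masses are not known exactly. Their poses are not given: they have to be found in the camera images.
- bowl_floor (a point): Centre of the inner floor of the open steel bowl (flat floor, upright wall: inside radius 80 mm, outside 84 mm; rim 40 mm above this point), fixed on a grey base plate 260 x 190 x 6 mm. This point is 11 mm above the table. x points to the far side, towards the lamp's mast; y to the left side; z up.
- lamp: Fixed light over the bowl; axes as bowl_floor, origin 11 mm below it. Head: bar 40 (x) by 200 (y) mm centred at x = 25 mm, from 198 to 222 mm above the table; an arm 22 mm wide, up to 230 mm high, runs back to a mast at x = 135 mm. A rod with its top slanted about 35 degrees to -x clears the head, and the near rim if its tip stays within 40 mm of the bowl's centre.
- cup: Fixed plain steel cup, 60 mm outside diameter, 95 mm high, inside radius 26 mm, inner floor 5 mm up, on a flat dark weighted foot (90 mm diameter, 8 mm high). Origin: centre of its underside, z up. At the start the rod leans in it with its tip at the cup's +x side and its top towards the cup's -x.  The black tool pot is not this cup.
- rod: Loose stirring rod, 230 mm long, 60 g: white shaft 12 mm in diameter with a round tip, and a black round handle 20 mm in diameter over the top 80 mm. Origin: the tip; z runs along the rod from tip to handle. Leans about 25 degrees from upright at the start.
- rod_tip (a point): The rod's tip (the lower end of the white shaft).
- rod_grip (a point): Point on the rod's axis in the black handle, 190 mm from the tip and 40 mm from the top end; a good place to grip.
- ball0_center (a point): Centre of one of six alike white ceramic balls, 20 mm in diameter, 15 g, lying in the bowl (no. 0).
- ball1_center (a point): Centre of one of six alike white ceramic balls, 20 mm in diameter, 15 g, lying in the bowl (no. 1).
- ball2_center (a point): Centre of one of six alike white ceramic balls, 20 mm in diameter, 15 g, lying in the bowl (no. 2).
- ball3_center (a point): Centre of one of six alike white ceramic balls, 20 mm in diameter, 15 g, lying in the bowl (no. 3).
- ball4_center (a point): Centre of one of six alike white ceramic balls, 20 mm in diameter, 15 g, lying in the bowl (no. 4).
- ball5_center (a point): Centre of one of six alike white ceramic balls, 20 mm in diameter, 15 g, lying in the bowl (no. 5).
- bottle: Bystander: white bottle, 60 mm diameter, 150 mm high; origin under its centre.
- tape: Bystander: grey ring-shaped tape core, 90 mm diameter, 20 mm high; origin under its centre.
- screwdriver: Bystander: screwdriver, 170 mm, lying flat on the bench.
- clamp: Bystander: red U-shaped clamp, 75 x 90 mm, 14 mm high, lying flat.
There are look-alikes about, which are no part of the job. What is shaped like the cup but orange or purple is not meant.

How it is judged (in metres and radians):
On the way, in this order (a step that is already met when the one before it is completed fails the run):
1. turn 1: the rod's tip, within 20 mm of the bowl's floor, passes the far side (below the lamp's mast), more than 20 mm out from the centre (z of rod_tip in the frame of bowl_floor below 0.02 m and horizontal distance between rod_tip and bowl_floor below 0.08 m and x of rod_tip in the frame of bowl_floor above 0.02 m and y of rod_tip in the frame of bowl_floor between -0.02 and 0.02 m), for 0.02 s.
2. turn 1: the rod's tip, within 20 mm of the bowl's floor, passes the left side (+y of bowl_floor), more than 20 mm out from the centre (z of rod_tip in the frame of bowl_floor below 0.02 m and horizontal distance between rod_tip and bowl_floor below 0.08 m and y of rod_tip in the frame of bowl_floor above 0.02 m and x of rod_tip in the frame of bowl_floor between -0.02 and 0.02 m), for 0.02 s.
3. turn 1: the rod's tip, within 20 mm of the bowl's floor, passes the near side, more than 20 mm out from the centre (z of rod_tip in the frame of bowl_floor below 0.02 m and horizontal distance between rod_tip and bowl_floor below 0.08 m and x of rod_tip in the frame of bowl_floor below -0.02 m and y of rod_tip in the frame of bowl_floor between -0.02 and 0.02 m), for 0.02 s.
4. turn 1: the rod's tip, within 20 mm of the bowl's floor, passes the right side, more than 20 mm out from the centre (z of rod_tip in the frame of bowl_floor below 0.02 m and horizontal distance between rod_tip and bowl_floor below 0.08 m and y of rod_tip in the frame of bowl_floor below -0.02 m and x of rod_tip in the frame of bowl_floor between -0.02 and 0.02 m), for 0.02 s.
5. turn 2: the rod's tip, within 20 mm of the bowl's floor, passes the far side (below the lamp's mast), more than 20 mm out from the centre (all of step 1), for 0.02 s.
6. turn 2: the rod's tip, within 20 mm of the bowl's floor, passes the left side (+y of bowl_floor), more than 20 mm out from the centre (all of step 2), for 0.02 s.
7. turn 2: the rod's tip, within 20 mm of the bowl's floor, passes the near side, more than 20 mm out from the centre (all of step 3), for 0.02 s.
8. turn 2: the rod's tip, within 20 mm of the bowl's floor, passes the right side, more than 20 mm out from the centre (all of step 4), for 0.02 s.
9. two turns complete: the tip is back at the far side (all of step 5), for 0.02 s.
At the end, for the whole second after the job is handed in: The rod is released and at rest in the steel cup, tip down (tip within 27 mm of the cup's axis, under 30 mm high; rod under 46 degrees from upright); all balls are in the bowl, and in each of the pairs 0-1, 2-3, 4-5 at least one lies over 12 mm from where it started (horizontal distance between rod_tip and cup below 0.027 m and z of rod_tip in the frame of cup between 0 and 0.03 m and angle between rod's own z axis and vertical below 0.8 rad and linear speed of rod below 0.03 m/s and horizontal distance between each of ball0_center, ball1_center, ball2_center, ball3_center, ball4_center, ball5_center and bowl_floor below 0.078 m and z of each of ball0_center, ball1_center, ball2_center, ball3_center, ball4_center, ball5_center in the frame of bowl_floor below 0.03 m and distance of any of ball0_center, ball1_center from where it was at the start of the episode above 0.012 m and distance of any of ball2_center, ball3_center from where it was at the start of the episode above 0.012 m and distance of any of ball4_center, ball5_center from where it was at the start of the episode above 0.012 m); the robot touches nothing.
It fails at once if the lamp is bumped (more than 3 N) by the robot or the rod (contact force between lamp and anything else above 3 N).
It fails at once if a ball leaves the bowl (horizontal distance between any of ball0_center, ball1_center, ball2_center, ball3_center, ball4_center, ball5_center and bowl_floor above 0.088 m).
It fails at once if a bystander (bottle, tape core, screwdriver or clamp) is moved more than 30 mm (distance of any of bottle, tape, screwdriver, clamp from where it was at the start of the episode above 0.03 m).
It also fails if it takes over 69 s, if anything falls off the work surface, if the arm or the gripper's body presses on something with over 40 N, if the wrist force passes 120 N, or if a joint passes its speed limit or range.

## Working session

There is one attempt and no reset: what is moved stays moved. The work goes in short steps, each a Python script; the robot and the scene stay as the last script left them, time stands still between calls to the robot, and variables do not carry over. Pictures are saved under pics/ and viewed, about 8 in all and at most 12, crops included, and the job is handed in when it is done.

```bash
mkdir -p pics; python3 - <<'E'
from station import r
import cv2,numpy as np,pickle
d={}
for n in ["scene","top","wrist"]:
    s=r.snapshot(n); d[n]=s; cv2.imwrite(f"pics/{n}0.png",s["frame"][:,:,::-1])
    print(n,s["fx"],s["cx"],s["cy"],s["dist_coeffs"],np.round(s["R"],3).tolist(),np.round(s["t"],3), np.round(-np.array(s["R"]).T@s["t"],3))
pickle.dump(d,open("cal0.pkl","wb"))
print(r.sense())
a=cv2.resize(d["scene"]["frame"],(560,420));
E
```

```text
scene 481.4534197249066 280.09061270829676 208.9751474564301 [0.00016674 0.         0.         0.         0.        ] [[-0.362, 0.932, -0.014], [0.596, 0.22, -0.773], [-0.717, -0.288, -0.635]] [ 0.217 -0.246  1.811] [1.524 0.373 0.963]
top 509.78466030939757 283.51772268527026 215.70794598666885 [-0.12279984  0.          0.          0.          0.        ] [[0.023, -1.0, -0.013], [-0.993, -0.021, -0.118], [0.118, 0.015, -0.993]] [-0.011  0.544  1.381] [ 0.377 -0.021  1.436]
wrist 293.06647952540663 277.32914085433856 212.87408006731675 [-0.05548879  0.          0.          0.          0.        ] [[0.254, -0.967, -0.001], [-0.939, -0.247, 0.24], [-0.232, -0.06, -0.971]] [-0.599 -0.028  0.389] [ 0.216 -0.563  0.383]
{'clock': 0.15, 'joints': array([-7.85359527e+01,  5.25470495e+00,  7.05653232e+01,  8.49628471e-04,
        1.04266857e+02, -3.24982685e+00]), 'joint_vel': array([ 0.02771682, -0.09812512, -0.25029525, -0.04221523, -0.01040165,
       -0.01350014]), 'joint_torque': array([ 1.61566682e-04, -4.47045922e+01, -4.06906986e+01,  6.98289019e-02,
        2.74878141e-02, -1.10703768e-04]), 'tcp_pos': array([ 0.15239512, -0.58038057,  0.40375765]), 'orientation': array([-1.79913301e+02, -5.74793224e-03,  1.47140785e+01]), 'contact_force': array([-0.56515258, -0.22366611, -0.36451531]), 'torque': array([ 0.00349927,  0.00601252, -0.03475183]), 'opening': 0.08745168615129952}
```

View pics/scene0.png

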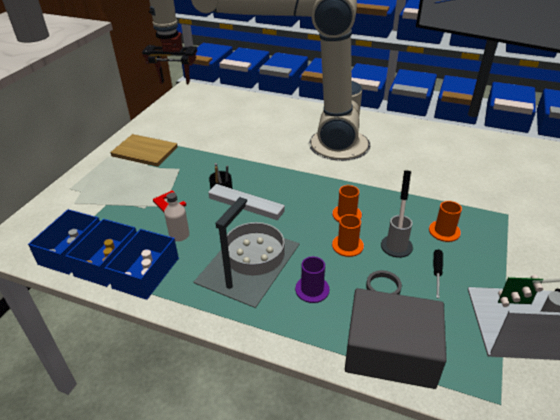

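View pics/top0.png

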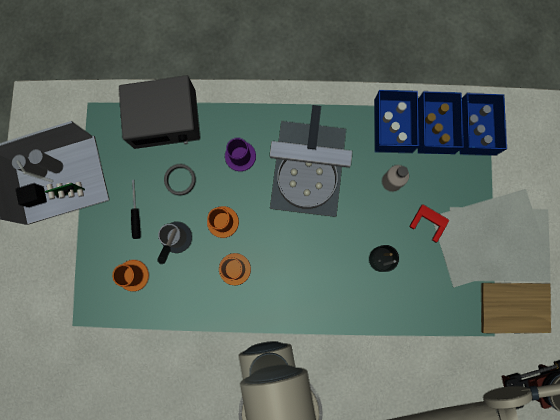

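Candidates for the cup in the top view: steel cup with the rod (175,237); oranges (222,221), (235,268), (130,275); purple (240,153); black pot (384,258). Only (175,237) is steel and holds the black-handled rod, seen in the scene view at (400,235). Now a close crop of the cup and bowl from both views.

```bash
python3 - <<'E'
import cv2,pickle,numpy as np
d=pickle.load(open("cal0.pkl","rb"))
def c(n,x,y,w,h,k):
    return cv2.resize(d[n]["frame"][y:y+h,x:x+w,::-1],(w*k,h*k),interpolation=cv2.INTER_CUBIC)
# 400x300 tiles, x4: 100x75
t=[c("top",135,205,100,75,4),c("scene",350,165,100,100,4)[:, :],c("top",265,145,100,75,4),c("scene",195,195,100,100,4)]
L=np.vstack([t[0],t[2]]);
cv2.imwrite("pics/c1.png",L)
cv2.imwrite("pics/c2.png",np.hstack([t[1],t[3]]))
E
```

```text
(no output)
```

View pics/c1.png

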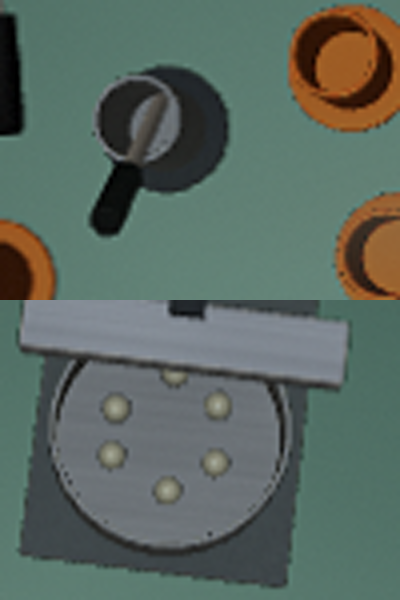

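View pics/c2.png

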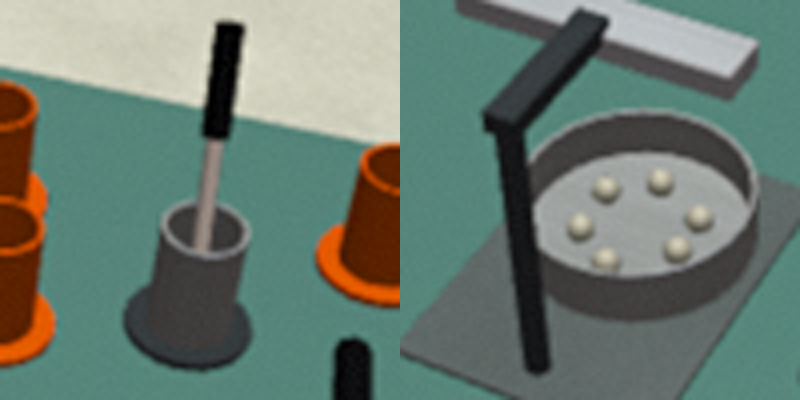

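The crops confirm it: the steel cup (top rim at about (169.5,234.5), foot at (176,237)) holds the rod, with the black handle leaning down-left. The bowl rim is centred near (307.7,177.5), and the six balls form a ring.

```bash
cat > h.py <<'E'
import cv2,pickle,numpy as np
from scipy.optimize import least_squares
from scipy.spatial.transform import Rotation as Ro
def K(s): return np.array([[s["fx"],0,s["cx"]],[0,s["fy"],s["cy"]],[0,0,1]])
def proj(s,P):
    P=np.atleast_2d(np.asarray(P,float))
    return cv2.projectPoints(P,cv2.Rodrigues(np.array(s["R"]))[0],np.array(s["t"],float),K(s),np.array(s["dist_coeffs"]))[0].reshape(-1,2)
def ray(s,uv):
    n=cv2.undistortPoints(np.array([[uv]],float),K(s),np.array(s["dist_coeffs"])).ravel()
    R=np.array(s["R"]);return -R.T@s["t"],R.T@np.r_[n,1]
def at_z(s,uv,z):
    o,d=ray(s,uv);return o+d*(z-o[2])/d[2]
def tri(obs):
    A=np.zeros((3,3));b=np.zeros(3)
    for s,uv in obs:
        o,d=ray(s,uv);d=d/np.linalg.norm(d);M=np.eye(3)-np.outer(d,d);A+=M;b+=M@o
    return np.linalg.solve(A,b)
E
python3 - <<'E'
from h import *
d=pickle.load(open("cal0.pkl","rb"));T=d["top"];S=d["scene"]
f=lambda x,y,x0,y0:np.array([(x+.5)/4-.5+x0,(y+.5)/4-.5+y0])
tc=lambda x,y:f(x,y,135,205); tb=lambda x,y:f(x,y,265,145)
sc=lambda x,y:f(x,y,350,165); sb=lambda x,y:f(x,y,195,195)
print("cup rim",at_z(T,tc(138,118),.095),at_z(S,sc(204,230),.095))
print("foot",at_z(T,tc(166,129),.008),at_z(S,sc(188,316),.008))
print("bowl rim",at_z(T,tb(171,130),.051))
print("plate",[at_z(T,tb(*p),.006).round(4) for p in[(20,255),(290,287)]])
print("head low edge",[at_z(T,tb(*p),.198).round(4) for p in[(22,52),(345,88)]],"top",[at_z(T,tb(*p),.222).round(4) for p in[(22,48),(345,81)]])
# fit bowl: rim ring points top (outer), scene
def wm(s): return s
pts=dict(left=tb(50,140),right=tb(293,130),bottom=tb(170,252))
bs=[sb(362,185),sb(240,110),sb(245,279)]
def res(p):
    a=np.linspace(0,2*np.pi,721);ring=np.c_[p[0]+.084*np.cos(a),p[1]+.084*np.sin(a),0*a+.051]
    q=proj(T,ring);w=proj(S,ring)
    return [q[:,0].min()-pts['left'][0],q[:,0].max()-pts['right'][0],q[:,1].max()-pts['bottom'][1],w[:,0].max()-bs[0][0],w[:,1].min()-bs[1][1],w[:,1].max()-bs[2][1]]
r=least_squares(res,[.48,-.08]);print("bowl",r.x,r.fun)
def resT(p):return res(p)[:3]
r=least_squares(resT,[.48,-.08]);print("bowlT",r.x,r.fun)
def resc(p):
    a=np.linspace(0,2*np.pi,721);g=lambda R,z:np.c_[p[0]+R*np.cos(a),p[1]+R*np.sin(a),0*a+z]
    q=proj(T,g(.03,.095));w=proj(S,g(.03,.095));q2=proj(T,g(.045,.008));w2=proj(S,g(.045,.008))
    return [q[:,0].min()-tc(94,0)[0],q[:,0].max()-tc(183,0)[0],q[:,1].min()-tc(0,74)[1],q[:,1].max()-tc(0,163)[1],
     q2[:,0].max()-tc(229,0)[0],q2[:,1].min()-tc(0,65)[1],q2[:,1].max()-tc(0,193)[1],
     w[:,0].min()-sc(159,0)[0],w[:,0].max()-sc(250,0)[0],w[:,1].min()-sc(0,200)[1],w2[:,0].min()-sc(123,0)[0],w2[:,0].max()-sc(252,0)[0],w2[:,1].max()-sc(0,369)[1]]
r=least_squares(resc,[.35,.25]);print("cup",r.x,r.fun.round(2));cup=r.x
print("handle low",tri([(T,tc(132,164)),(S,sc(216,138))]),"top",tri([(T,tc(104,224)),(S,sc(230,27))]))
print("ball0 etc",[at_z(T,tb(*p),.021).round(4) for p in[(117,107),(217,105),(112,155),(215,162),(167,190),(175,75)]])
# rod fit
def rod(p): # tip xy, azimuth of lean, lean
    dv=np.array([np.sin(p[3])*np.cos(p[2]),np.sin(p[3])*np.sin(p[2]),np.cos(p[3])]);return np.array([p[0],p[1],.011-.006*np.cos(p[3])]),dv
def resr(p):
    t,dv=rod(p);m=[t+.15*dv,t+.23*dv]
    return np.r_[(proj(T,m)-[tc(132,164),tc(104,224)]).ravel(),(proj(S,m)-[sc(216,138),sc(230,27)]).ravel()]
r=least_squares(resr,[cup[0]+.018,cup[1],np.pi*.9,.43]);t,dv=rod(r.x);print("rod",r.x[:2],np.degrees(r.x[2:]),r.fun.round(2),"tip-cup",t[:2]-cup,"grip",t+.19*dv,dv)
E
```

```text
cup rim [0.4806072  0.30339904 0.095     ] [0.48276663 0.30921703 0.095     ]
foot [0.47999151 0.30394785 0.008     ] [0.47586564 0.30915399 0.008     ]
bowl rim [ 0.65042367 -0.06265867  0.051     ]
plate [array([0.5671, 0.0412, 0.006 ]), array([ 0.5484, -0.15  ,  0.006 ])]
head low edge [array([0.6688, 0.0351, 0.198 ]), array([ 0.6503, -0.1656,  0.198 ])] top [array([0.6657, 0.0341, 0.222 ]), array([ 0.6493, -0.1627,  0.222 ])]
bowl [ 0.65122396 -0.06000591] [-1.11437863 -1.0582685  -0.67089559 -1.82448072 -0.79619076 -1.15051568]
bowlT [ 0.649435   -0.06303997] [-0.032988    0.03302217 -0.00053712]
cup [0.48050378 0.30682288] [-1.34 -1.4  -0.2   0.02 -1.02 -0.01 -0.3  -0.62 -1.   -0.26 -0.88 -0.96
 -1.19]
handle low [0.44618964 0.29870828 0.14448365] top [0.40656472 0.29488601 0.21001434]
ball0 etc [array([ 0.6721, -0.0252,  0.021 ]), array([ 0.675 , -0.0958,  0.021 ]), array([ 0.6376, -0.0223,  0.021 ]), array([ 0.6341, -0.0949,  0.021 ]), array([ 0.6134, -0.0615,  0.021 ]), array([ 0.696 , -0.0657,  0.021 ])]
rod [0.51081   0.3065805] [186.54802225  26.75182296] [-1.5   1.42 -0.58 -0.48 -1.83  1.07 -0.58  0.03] tip-cup [ 0.03030621 -0.00024238] grip [0.4258438  0.29682767 0.17530549] [-0.44719051 -0.05133064  0.89296462]
```

```bash
cat >> h.py <<'E'
def tool(u,flip=1):
    """tool frame with z along -u, jaw axis y horizontal; returns R"""
    z=-np.asarray(u)/np.linalg.norm(u);y=np.cross(z,[0,0,1]);y*=flip/np.linalg.norm(y);return np.c_[np.cross(y,z),y,z]
def rpy(R): return Ro.from_matrix(R).as_euler("xyz",degrees=True)
def udir(lean,az):
    l,a=np.radians([lean,az]);return np.array([np.sin(l)*np.cos(a),np.sin(l)*np.sin(a),np.cos(l)])
YAW=-5.5
BOWL=np.array([.650,-.0615,.011]); CUP=np.array([.4805,.306,0])
BR=Ro.from_euler("z",YAW,degrees=True).as_matrix()
E
python3 - <<'E'
from h import *
from station import r
g=np.array([.424,.298,.177]);u=udir(25.5,186.5)
us=udir(35,180+YAW)
for fl in (1,-1):
    R=tool(u,fl);Rs=tool(us,fl)
    print(fl,rpy(R),R[:,0].round(2))
    for b in (.11,0): print(r.inverse_kinematics(g+u*(.163+b),rpy(R)))
    for q in ([-.035,0,.01],[.035,0,.01],[0,.035,.01],[-.1,0,.15]): 
        p=BOWL+BR@np.array(q)+us*(.19+.163);print(r.inverse_kinematics(p,rpy(Rs)))
E
```

```text
1 [180.  -25.5   6.5] [0.9  0.1  0.43]
[ 44.19530518 -31.76383085 101.71329626 -15.26334557  89.39522794
 125.05999362]
[ 40.03370385 -26.95321429 108.54212217 -14.12085838  77.11633778
 124.09721218]
[-11.41556742 -41.9475108  120.79892595   3.70051415  66.33618298
  83.66157841]
[-10.34917848 -28.47447326 112.4233715    3.17227238  61.18469236
  84.4944685 ]
[ -5.16340379 -34.67047235 116.48546187  -0.21632369  63.18563944
  90.37330877]
None
-1 [-180.    25.5 -173.5] [-0.9  -0.1  -0.43]
[ 44.19530518 -31.76383085 101.71329626 -15.26334557  89.39522794
 -54.94000638]
[ 40.03370385 -26.95321429 108.54212217 -14.12085838  77.11633778
 -55.90278782]
[-11.41556742 -41.9475108  120.79892595   3.70051415  66.33618298
 -96.33842159]
[-10.34917848 -28.47447326 112.4233715    3.17227238  61.18469236
 -95.5055315 ]
[ -5.16340379 -34.67047235 116.48546187  -0.21632369  63.18563944
 -89.62669123]
None
```

```bash
cat >> h.py <<'E'
D=15.   # rod leans this much more than the tool's back axis
G=np.array([.424,.298,.177]);LEAN,AZ=25.5,186.5
U=udir(LEAN,AZ);RG=tool(udir(LEAN-D,AZ),-1)
def tcp(grip,R): return np.asarray(grip)-.163*R[:,2]
us=udir(36,180+YAW);RS=tool(udir(36-D,180+YAW),-1)
def stir(q): return tcp(BOWL+BR@np.array(q)+us*.19,RS)
E
python3 - <<'E'
from h import *
from station import r
for q in (G+U*.1,G,G+U*.14): print(r.inverse_kinematics(tcp(q,RG),rpy(RG)))
for q in ([-.037,0,.01],[.037,0,.01],[0,.037,.01],[0,-.037,.01],[-.09,0,.13]): 
    print(r.inverse_kinematics(stir(q),rpy(RS)))
r.reach(tcp(G+U*.09,RG),rpy(RG))
s={n:r.snapshot(n) for n in("wrist","top","scene")};pickle.dump(s,open("cal1.pkl","wb"))
for n in s: cv2.imwrite(f"pics/{n}1.png",s[n]["frame"][:,:,::-1])
st=r.sense();print(st["clock"],st["tcp_pos"],st["contact_force"])
W=s["wrist"];print("proj grip,top,rim:",proj(W,[G,G+U*.04,G-U*.04,np.r_[CUP[:2],.095]]).round(1))
E
```

```text
[ 37.1639787  -20.61153435  92.02979051  -5.40688477  99.48206462
 -60.65204947]
[ 34.46251459 -15.82878284  97.38691709  -4.90239409  89.14804704
 -62.36322356]
[ 38.37736301 -21.71129001  89.14892931  -5.68136395 103.55373858
 -59.89051328]
[-10.3946299  -29.32824195 109.37694236   1.78486521  79.02643391
 -94.91082291]
[ -9.60532828 -16.75646849 100.0347459    1.51662917  75.77570674
 -94.20624144]
[ -4.9469908  -22.63058314 104.60701241  -0.20337092  77.02454259
 -89.43805557]
[-14.95071027 -22.66256342 104.63089442   3.45794796  77.31468765
 -99.59347062]
[-11.17665199 -35.68347783 101.20019542   2.03539183  93.57509682
 -95.17486191]
3.4667 [0.35628468 0.28998746 0.41845447] [-0.07681914 -0.5160713  -0.19340977]
proj grip,top,rim: [[277.8 248.6]
 [277.8 254.5]
 [277.8 244.4]
 [279.1 253.8]]
```

View pics/wrist1.png

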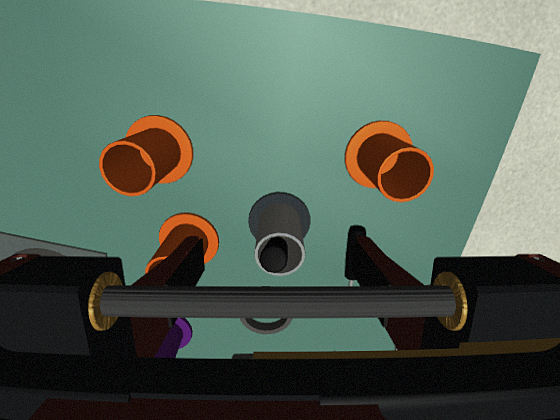

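The wrist view shows the handle's end disc at about (275,255), where (278,254.5) was predicted. The cup rim is centred near (279,254), where (279,253.8) was predicted. That agrees within about 2 mm, so I'll grasp.

```bash
python3 - <<'E'
from h import *
from station import r
r.servo_line(tcp(G,RG),speed=.1)
r.grab(40); r.wait(.2)
st=r.sense();print(st["clock"],st["opening"],st["contact_force"],st["tcp_pos"])
r.servo_line(tcp(G+U*.13,RG),speed=.12)
st=r.sense();print(st["clock"],st["opening"],st["contact_force"],st["tcp_pos"])
s={n:r.snapshot(n) for n in("wrist","top","scene")};pickle.dump(s,open("cal2.pkl","wb"))
gp=np.array(st["tcp_pos"])+.163*Ro.from_euler("xyz",st["orientation"],degrees=True).as_matrix()[:,2]
P=[gp-U*.19,gp-U*.04,gp,gp+.04*U]
def c(n,k):
    f=s[n]["frame"][:,:,::-1];p=proj(s[n],P);m=p[:2].mean(0).astype(int);x,y=m-[50,50]
    im=cv2.resize(f[y:y+100,x:x+100],(400,400),interpolation=cv2.INTER_CUBIC)
    print(n,x,y,((p-[x,y]+.5)*4-.5).round(1).tolist());return im
cv2.imwrite("pics/g2.png",np.hstack([c("top",4),c("scene",4)]))
E
```

```text
5.7667 0.019603220236268405 [-0.33444428  0.13317955  0.09907665] [0.39449658 0.29464568 0.33726543]
7.0 0.019448411148696648 [-0.00255143  0.10983127 -0.69436094] [0.33908753 0.28835907 0.45351795]
top 111 207 [[226.1, 154.1], [178.2, 250.2], [163.5, 279.8], [147.9, 311.3]]
scene 355 129 [[186.1, 312.3], [222.1, 95.9], [232.1, 36.0], [242.2, -24.8]]
```

View pics/g2.png

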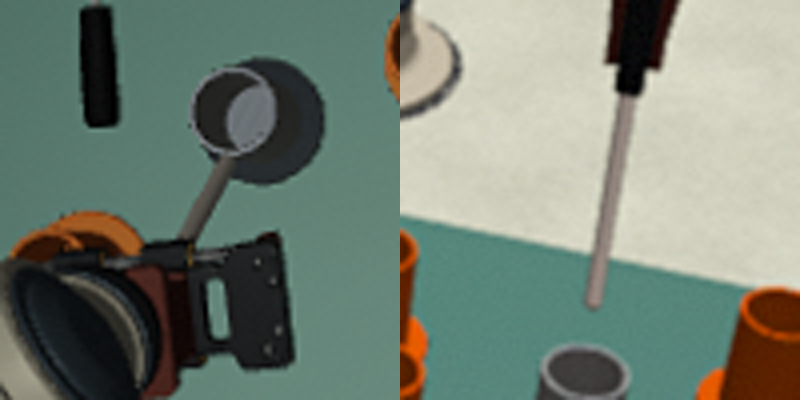

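The rod came out straight and firmly held. The scene view shows the whole rod shifted equally by about 7 crop px (scene-camera bias), while the top view agrees to less than 1 px. I'll lean on the top-view positions and move to the bowl.

```bash
sed -i 's/^BOWL=.*/BOWL=np.array([.650,-.0625,.011]); CUP=np.array([.4805,.304,0])/' h.py
python3 - <<'E'
from h import *
from station import r
p=np.array(r.sense()["tcp_pos"]);r.servo_line(p+[0,0,.05],speed=.15)
r.reach(stir([-.10,0,.145]),rpy(RS)); st=r.sense();print(st["clock"],st["contact_force"],st["opening"])
r.servo_line(stir([0,0,.012]),speed=.08)
st=r.sense();print(st["clock"],st["contact_force"],st["opening"],st["tcp_pos"]-stir([0,0,.012]))
s={n:r.snapshot(n) for n in("top","scene")};pickle.dump(s,open("cal3.pkl","wb"))
P=[BOWL+[0,0,.012],BOWL+[0,0,.012]+us*.15]
def c(n,m):
    f=s[n]["frame"][:,:,::-1];p=proj(s[n],P);x,y=m
    print(n,((p-[x,y]+.5)*4-.5).round(1).tolist());return cv2.resize(f[y:y+100,x:x+100],(400,400),interpolation=cv2.INTER_CUBIC)
cv2.imwrite("pics/g3.png",np.hstack([c("top",(257,135)),c("scene",(195,180))]))
E
```

```text
8.9167 [-0.4065863   0.52533367 -0.37973781] 0.019081015061617083
11.15 [-0.31456101  0.1720768   0.00659378] 0.019370302845586294 [-4.98005542e-05  1.68115363e-05  4.41273759e-04]
top [[201.4, 178.3], [192.1, 277.1]]
scene [[232.4, 273.7], [285.9, 67.2]]
```

View pics/g3.png

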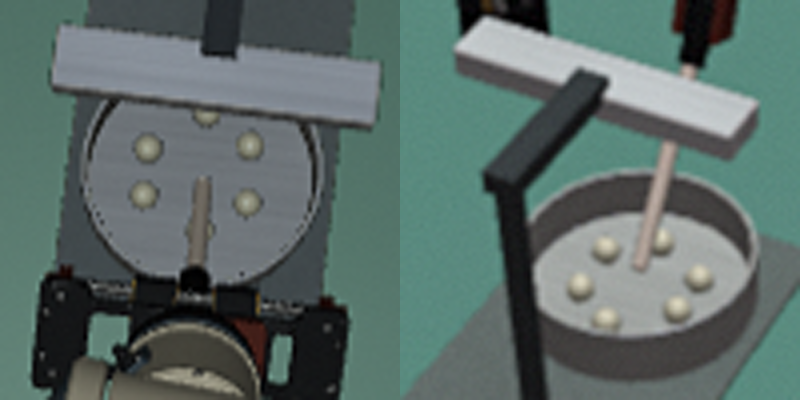

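The tip is in the middle of the ring of balls: crop px (202,180) in the top view against (201,178) predicted. The lamp is clear, so I'll stir.

```bash
python3 - <<'E'
from h import *
from station import r
Z=.007
r.servo_line(stir([0,0,Z]),speed=.05)
r.servo_line(stir([.037,0,Z]),speed=.06)
mx=0
for k in range(1,34):
    a=2*np.pi*k/16
    r.servo_line(stir([.037*np.cos(a),.037*np.sin(a),Z]),speed=.08)
    f=np.linalg.norm(r.sense()["contact_force"]);mx=max(mx,f)
    if f>15: print("force",k,f);break
st=r.sense();print(k,st["clock"],mx,st["contact_force"],st["opening"])
s={n:r.snapshot(n) for n in("top","scene")};pickle.dump(s,open("cal4.pkl","wb"))
P=[BOWL+BR@[.037*np.cos(a),.037*np.sin(a),Z]]
def c(n,m):
    f=s[n]["frame"][:,:,::-1];p=proj(s[n],P);x,y=m
    print(n,((p-[x,y]+.5)*4-.5).round(1).tolist());return cv2.resize(f[y:y+100,x:x+100],(400,400),interpolation=cv2.INTER_CUBIC)
cv2.imwrite("pics/g4.png",np.hstack([c("top",(257,135)),c("scene",(195,180))]))
E
```

```text
33 23.2667 3.7196637206093364 [-0.16504516  0.23463199 -0.54735388] 0.019696553137607566
top [[186.8, 130.2]]
scene [[226.5, 316.5]]
```

View pics/g4.png

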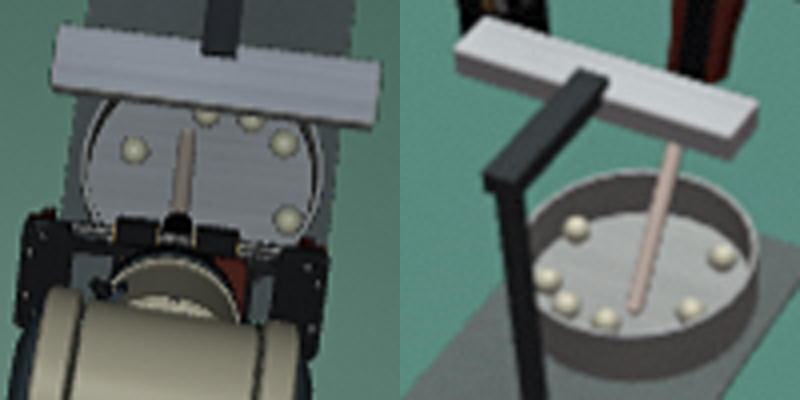

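All nine passes are done, with a force of at most 4 N and every ball in the bowl. Two balls are close to starting spots: far (205,115) and left-far (133,150), the latter about 11 mm off. To be sure of the pair rule I'll push the left ball onward with one more arc, then withdraw.

```bash
python3 - <<'E'
from h import *
from station import r
Z=.007
def go(rad,deg,v=.08):
    a=np.radians(deg); r.servo_line(stir([rad*np.cos(a),rad*np.sin(a),Z]),speed=v)
for rad,deg in [(.045,35),(.05,55),(.05,75),(.05,95),(.047,115),(.042,130)]: go(rad,deg)
print(r.sense()["contact_force"])
r.servo_line(stir([0,0,Z]),speed=.08)
r.servo_line(stir([-.10,0,.145]),speed=.12)
st=r.sense();print(st["clock"],st["contact_force"],st["opening"])
# towards the cup: above it, upright-ish lean 18 deg
r.reach(tcp(G+U*.13,RG)+[0,0,.05],rpy(RG))
s={n:r.snapshot(n) for n in("top","scene")};pickle.dump(s,open("cal5.pkl","wb"))
st=r.sense();print(st["clock"],st["opening"])
gp=np.array(st["tcp_pos"])+.163*RG[:,2];P=[gp-U*.19,gp-U*.04]
print("pred scene",((proj(s["scene"],P)-[340,120]+.5)*4-.5).round(1).tolist())
f=lambda n,x,y,w=100,h=100:cv2.resize(s[n]["frame"][y:y+h,x:x+w,::-1],(w*4,h*4),interpolation=cv2.INTER_CUBIC)
cv2.imwrite("pics/g5.png",np.hstack([f("top",257,135,66,100),f("scene",195,180,66,100),f("scene",370,120,66,130)[:400]]))
E
```

```text
[-0.31003831  0.17319162 -0.6486329 ]
27.6833 [-0.31641042 -0.15825437 -0.06988023] 0.019434533548366627
29.075 0.019454932005789707
pred scene [[255.9, 289.4], [293.1, 65.7]]
```

View pics/g5.png

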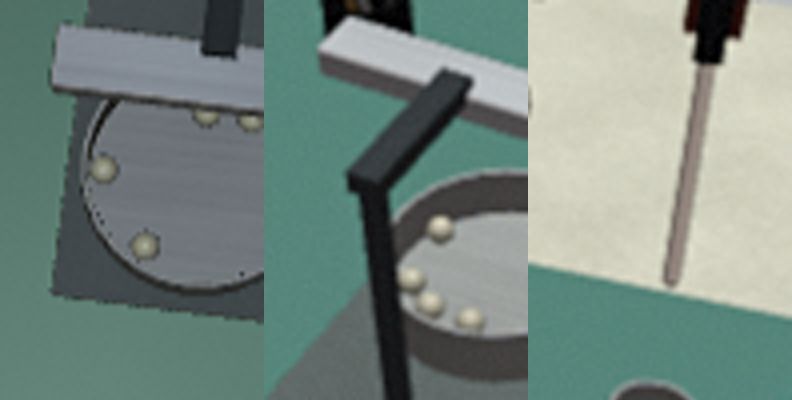

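Both left balls are now more than 30 mm from any starting spot, and the rod hasn't slipped in the grip. I'll put it back along the path it came out by.

```bash
python3 - <<'E'
from h import *
from station import r
r.servo_line(tcp(G+U*.13,RG),speed=.12)
r.servo_line(tcp(G+U*.03,RG),speed=.1); print(r.sense()["contact_force"])
r.servo_line(tcp(G+U*.002,RG),speed=.04); st=r.sense();print(st["clock"],st["contact_force"],st["tcp_pos"]-tcp(G+U*.002,RG))
r.let_go(); r.wait(.5)
r.servo_line(tcp(G+U*.12,RG),speed=.1)
r.servo_line(np.array(r.sense()["tcp_pos"])+[-.03,0,.08],speed=.15); r.wait(.5)
st=r.sense();print(st["clock"],st["contact_force"],st["opening"])
s={n:r.snapshot(n) for n in("top","scene")}
f=lambda n,x,y,w=100,h=100:cv2.resize(s[n]["frame"][y:y+h,x:x+w,::-1],(w*4,h*4),interpolation=cv2.INTER_CUBIC)
cv2.imwrite("pics/g6.png",np.hstack([f("top",257,135),f("scene",350,165)]))
cv2.imwrite("pics/s6.png",s["scene"]["frame"][:,:,::-1])
E
```

```text
[ 1.75076605 -0.33376754 -1.14270333]
31.6417 [-0.66650362  0.48629909 -0.911282  ] [-2.33971244e-05 -1.88200317e-05  5.10764341e-05]
35.825 [-0.49762187  0.86535933 -0.23246419] 0.08787228774853093
```

View pics/g6.png

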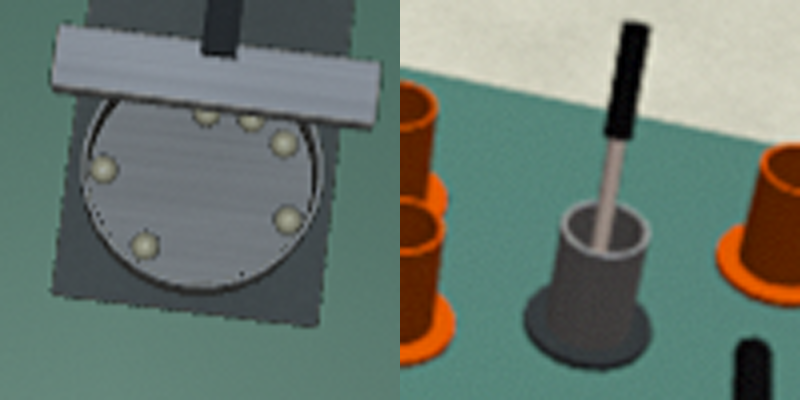

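View pics/s6.png

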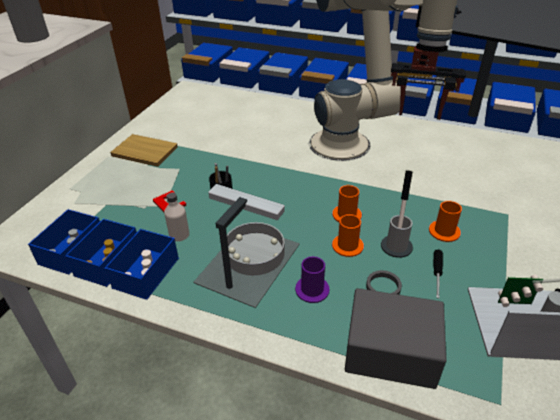

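The rod stands in its cup as it did at the start (handle end at crop (635,27)), and all six balls are in the bowl in new places. The bystanders haven't moved and the gripper is clear.

```bash
python3 -c "
from station import r
r.hand_in();print(r.sense()['clock'])"
```

```text
the job is handed in; nothing more can be done
the job is handed in; nothing more can be done
```

The job is handed in; the clock read about 36 s of the 69 s allowed. I took the rod from the steel cup and stirred two full counter-clockwise turns from the far side. The circle was 37 mm in radius, with the tip about 7 mm above the floor and the rod slanted about 36°. I then put the rod back in its cup, tip down, and let go.

**Last checks:**
- **Rod:** it leans in the steel cup as it did at the start, released, with the gripper clear of everything.
- **Balls:** all six are in the bowl. After the two turns, one ball was at a starting spot and another only about 11 mm from one. I added a short extra arc that moved the second one well away. I could not tell the balls apart by number, so the pair rule rests on only one ball still being near any starting spot.
- **Lamp and bystanders:** in the last picture the bottle, tape, screwdriver and clamp are where they were. The wrist force read between moves stayed under 4 N while stirring, and I saw no contact with the lamp.

**Disagreement:** the scene camera placed things about 5 mm away from where the top camera and the robot did. I used the top view, and the wrist view agreed with my grasp estimate to about 2 mm. No check failed.

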